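# Check a bottle with the infrared thermometer and click it back on its charging cradle

## Task

Pick up the handheld infrared thermometer and aim its lens at the middle of the large brown bottle's body from about a hand's breadth away, holding it steady there for about two seconds while it reads. Then dock it on its sloping charging cradle, lens end up: tuck its foot under the lip at the low end, let go, and press on its lens end with the fingertips until the spring catch snaps over - then stop pushing at once, do not force it. Leave the bottles and everything else on the bench as they stand.

Things in the scene. Friction and masses are not known exactly. Their poses are not given: they have to be found in the camera images.
- thermometer: Handheld infrared thermometer, grey box with dark rubber sides, 0.2 kg, lying display up, lens end roughly away from the robot. Origin on the underside; x to the lens end, y across, z out of the display. Case 142 x 50 x 26 mm: x -67 to +75, y -25 to +25, z 0 to 26 mm. A foot sticks out at the other end, a catch nib below the lens. Grip it across the 50 mm, at mid length. It reads all the time.
- lens (a point): Centre of the thermometer's lens: x +76, y 0, z 16.5 mm in the thermometer's frame. It looks along the thermometer's +x.
- foot (a point): Lower edge of the tip of the thermometer's docking foot: x -79, y 0, z 0 in the thermometer's frame. The foot is 36 mm wide, 6 mm thick, flush with the case's underside, and sticks out 12 mm from the case.
- nib (a point): Upper outer edge of the thermometer's catch nib: x +81, y 0, z 6 mm in its frame. The nib is 24 mm wide; its end face slants back below this edge, 30 degrees from the thermometer's z.
- bed: Sloping bed of the charging cradle, dark plastic on an aluminium easel fixed to the bench (180 x 100 mm, 130 mm high), at the robot's left. Origin on the bed surface at the foot pocket's end stop, 34 mm above the bench, mid width; x up the slope (25 degrees, rising leftwards), y across, z square out of the bed. Surface z = 0, 40 mm wide; the deck beside it, 90 mm wide, is at z -6 mm.
- pocket (a point): Middle of the foot pocket's mouth: x +6, y 0, z 5 mm of the bed. End stop at x 0; a lip roofs the pocket over x 0 to 6, underside z 10, top z 16; cheeks at both sides leave 37.8 mm for the 36 mm foot: a foot that halts 6 mm short sits on a cheek, feel for the mouth sideways. The foot slides in along the bed's -x, lens end raised 10 to 20 degrees to clear the catch; then the head swings down.
- seat (a point): Where the thermometer's origin lies when docked: x 79, y 0, z 0 of the bed. The foot is then against the stop and the case flat on the bed.
- hook (a point): Edge of the spring catch's hook at rest: x 157.5, y 0, z 8.2 mm of the bed; 30 mm wide. Its slanted face rises to x 163, z 19; a thumb flare behind reaches z 24. It gives way up the slope. Press on the case's lens end along the bed's -z: the nib meets the hook 6 mm before home; the peak, 8 to 16 N, comes 2 mm before home; then it snaps over. Over 45 N before, or 25 N once home, breaks the cradle.
- bottle_aim (a point): Middle of the large brown bottle's body, on its axis 65 mm above the bench. That bottle is 86 mm in diameter, 165 mm high; two small ones of the same shape are 58 mm in diameter, 115 mm high. The three stand in a row on the far side; which stands where varies. Aim with 40 to 170 mm between lens and glass, the line of sight within 20 mm of this point.
- bottle_large: The large brown bottle itself, loose, 0.75 kg; origin at the centre of its underside.
- bottle_small1: Small brown bottle, 58 mm in diameter, 115 mm high; origin at the centre of its underside. Bystander.
- bottle_small2: Small brown bottle like the other. Bystander.
- petri_dish: Closed flat dish 92 mm in diameter, 18 mm high; origin at the centre of its underside. Bystander.
- flask: Conical flask, 80 mm wide at the foot, 122 mm high; origin at the centre of its underside. Bystander.
- wash_bottle: White squeeze bottle, 68 mm in diameter, 185 mm high to the top of its bent spout; origin at the centre of its underside. Bystander.
- tube_rack: White test tube rack 90 x 200 x 58 mm with capped tubes up to 105 mm high; origin at the centre of its underside. Bystander.
- spatula: Slim steel laboratory spatula 160 mm long, flat ends, lying on the bench; origin at mid length. Bystander.
There are look-alikes about, which are no part of the job. Several things have the shape of the thermometer; the one meant has the colours described above.

How it is judged:
By the outcome, as a careful person would: the job done as asked, in the order asked, and still so for the second after the job is handed in, with the robot touching nothing.
It also fails if it takes over 67 s, if anything falls off the work surface, if the arm or the gripper's body presses on something with over 40 N, if the wrist force passes 120 N, or if a joint passes its speed limit or range.

## Robot

A 6-joint arm with a two-finger parallel gripper is mounted at the origin on the work surface. World frame = base frame: x ahead of the robot, y to its left, z up, the work surface at z = 0. Lengths are in mm, angles in degrees, forces in N, time in s.
With the tool pointing down it reaches from about 275 to 875 mm from the base axis. Payload 12.5 kg.
Tool frame: the origin (TCP) lies at the very end of the fingers, on their centre line; the grasp point (between the pads) lies 19 mm behind it; z points along the fingers, y is the direction in which the jaws open and shut (so a half turn about z gives the same grasp; the last joint's range is limited). The gripper opens to 85 mm and grips with 20 to 120 N. Pads are 22 mm wide; open, the fingers measure 114 mm over their backs; the gripper's body (76 mm by 85 mm) begins 54 mm behind the grasp point. The pads swing forward as they close: fully open they stand 13 mm farther back than shut.
Start: joints at [-72.857, 20.094, 94.641, -0, 65.266, -4.847], TCP at [205.963, -509.964, 231.29] pointing down, gripper open.
Joint ranges: [-157.81, 157.81], [-45, 120.19], [0.68, 151.7], [-89.99, 269.99], [4.06, 180], [-164.3, 164.3]. Speed limits (degrees/s): [127.2, 127.2, 159.86, 180, 180, 180].

## Interface

Orientations are given as [roll, pitch, yaw] about the fixed x, y, z axes, in that order (R = Rz(yaw) Ry(pitch) Rx(roll)).
In Python, from plant import arm, vision, workorder gives the robot as it stands.
- The arm moves only by the tool carry_out, never from a script. Its argument "series" is a list of rows, each a list of 3 entries, a list of its own where there are three numbers: the shift along the tool's x, y, z in cm, then the turn, a rotation vector about the tool's x, y, z in rad, then the closure, from 0 (fully open) to 1 (shut). A call has 1 to 12 rows; each row shifts and turns the commanded pose from where the row before left it, along the tool's axes as they then stand; what a row does not reach is not made up. A row lasts 1/8 s, in which the tool goes at most 62.5 mm and 10.7 degrees, less where a joint would pass 70% of its speed; a pose out of reach is approached as far as the arm can. A call is refused whole if a number of a shift passes 6.25 or a number of a turn 0.188, either way. A call with a gripper value outside its range is refused whole. The fingers move at their own pace and stop on an object; "newtons" is the grip in N (left out, the last holds). Time passes only in rows, so rows that do not move let the fingers close. It gives the time, the measured TCP pose, the force and the opening at its end, in the units of the state.
- arm.state(): the state, without advancing time (a new reading comes with each control period).
- vision.read_camera(name): name is "side" or "top" or "wrist"; returns a dict with "color" (480x640x3 uint8, red, green, blue), "fx", "fy", "cx", "cy" (pixels), "pose" (4x4, takes a point from camera to world coordinates). Camera axes: x right, y down, z forward; pixel columns grow to the right and rows downward; lengths in mm; the calibration is good to about 2 mm. A picture is of the moment at which its call begins. There is no depth.
- workorder.close_job(): hands the job in, once; it reports no verdict.
The state is a dict: "time_s": time; "joint_pos": joint angles; "joint_vel": joint speeds; "joint_torque": joint torques, N m; "ee_pos": TCP position; "orientation": TCP orientation; "ft_force": force on the tool from outside, world axes, zero at the start; "moment": the same for the moment, N m; "grip_width": finger opening in mm.
Only numpy, scipy, OpenCV 4.12 (cv2) and the standard library are available. Lean on these libraries where they do the work, as an engineer would, in place of code of your own. Each camera call takes 0.05 s, during which the arm holds its last target. There are 200 camera calls.

## Working session

There is one attempt and no reset: what is moved stays moved. The work goes in short steps, Python scripts to look and compute and a tool call to move; the robot and the scene stay as the last step left them, time stands still between calls to the robot, and variables do not carry over. Pictures are saved under pics/ and viewed, about 8 in all and at most 12, crops included, and the job is handed in when it is done.

Besides the shell and the picture viewer there is one more tool, called by a JSON object that holds its "name" and its "arguments", one argument or row to a line. carry_out: Moves the arm, as the interface text tells. Its arguments: {"type":"object","properties":{"series":{"type":"array"},"newtons":{"type":"number"}},"required":["series"]}

```bash
ls; mkdir -p pics
python3 - <<'E'
from plant import arm, vision
import cv2, numpy as np
print(arm.state())
for n in ("top","side"):
    c=vision.read_camera(n); cv2.imwrite(f"pics/{n}0.png",c["color"][:,:,::-1])
    print(n,c["fx"],c["fy"],c["cx"],c["cy"],np.round(c["pose"],4).tolist())
E
```

```text
pics
{'time_s': 0.0, 'joint_pos': array([-7.28555360e+01,  2.01229751e+01,  9.46764494e+01,  7.13331390e-04,
        6.52667007e+01, -4.84755588e+00]), 'joint_vel': array([ 0.05068399, -0.0245112 , -0.05277047,  0.08442037,  0.06796792,
       -0.00119001]), 'joint_torque': array([ 1.10198855e-04, -5.06116319e+01, -2.91413462e+01, -1.13615879e-04,
        4.53219021e-03,  1.54459025e-05]), 'ee_pos': array([ 205.88829722, -509.6531463 ,  230.77477236]), 'orientation': array([-1.79934166e+02, -6.23312707e-03,  2.19917175e+01]), 'ft_force': array([-0.25671889,  0.07497844,  0.90791704]), 'moment': array([-0.00753142,  0.03077153,  0.03090856]), 'grip_width': 85.58080734273014}
top 617.3536232951587 617.3536232951587 325.3452116108642 233.82583924849857 [[0.0012, -0.998, 0.0627, 381.5387], [-0.9999, -0.0004, 0.0131, -38.2895], [-0.013, -0.0627, -0.9979, 1612.6475], [0.0, 0.0, 0.0, 1.0]]
side 547.5271529734363 547.5271529734363 324.14350878828776 236.79327385029706 [[-0.7853, -0.2848, 0.5498, -184.7251], [-0.6189, 0.3886, -0.6827, 780.8625], [-0.0192, -0.8763, -0.4814, 684.8959], [0.0, 0.0, 0.0, 1.0]]
```

View pics/top0.png

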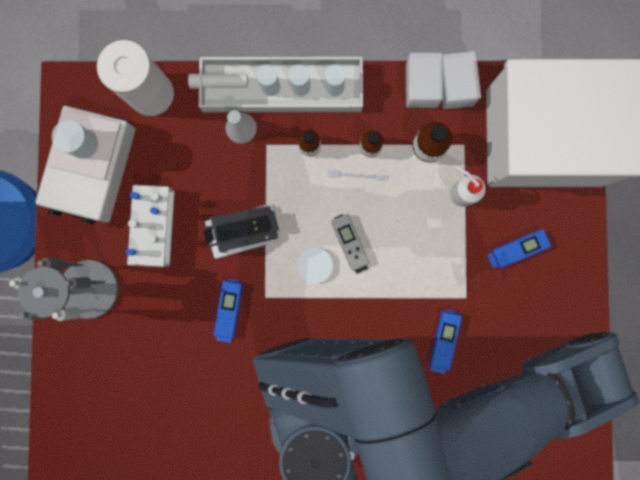

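View pics/side0.png

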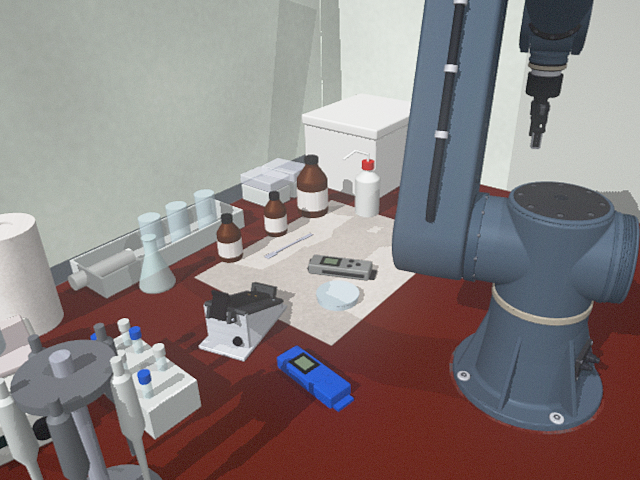

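The top view shows these thermometer shapes: a grey one at (350,243) and blue ones at (229,310), (447,341) and (520,248). By the description it is the grey one. The cradle is at about (243,230) and the large bottle at (433,140). I'll check the choice in a close crop.

```bash
cat > h.py <<'E'
import numpy as np, cv2
from plant import arm, vision
from scipy.spatial.transform import Rotation as R
def back(c,u,v,z):
    P=np.array(c["pose"]); d=P[:3,:3]@[(u-c["cx"])/c["fx"],(v-c["cy"])/c["fy"],1]; o=P[:3,3]
    return o+d*(z-o[2])/d[2]
def proj(c,p):
    P=np.array(c["pose"]); q=P[:3,:3].T@(np.asarray(p,float)-P[:3,3]); return np.array([c["fx"]*q[0]/q[2]+c["cx"],c["fy"]*q[1]/q[2]+c["cy"]])
def tcpR(s): return R.from_euler('xyz',s["orientation"],degrees=True)
E
python3 - <<'E'
from h import *
c=vision.read_camera("top"); im=c["color"][:,:,::-1]
s=vision.read_camera("side"); sm=s["color"][:,:,::-1]
a=cv2.resize(im[190:280,200:380],None,fx=4.4,fy=4.4,interpolation=cv2.INTER_CUBIC)
b=cv2.resize(sm[240:370,190:390],None,fx=3.96,fy=3.96,interpolation=cv2.INTER_CUBIC)[:,:792]
b=cv2.resize(sm[275:365,195:295],None,fx=2.1,fy=2.1,interpolation=cv2.INTER_CUBIC)
o=np.zeros((a.shape[0]+b.shape[0],a.shape[1],3),np.uint8);o[:a.shape[0]]=a;o[a.shape[0]:,:b.shape[1]]=b
d=cv2.resize(sm[245:290,295:385],None,fx=4.2,fy=4.2,interpolation=cv2.INTER_CUBIC);o[a.shape[0]:a.shape[0]+189,300:678]=d[:,:378]
cv2.imwrite("pics/crop1.png",o)
for n,u,v,z in [("lensend",341,216,26),("footend",361,271,26),("bottle L cap",440,132,165),("bottleL",433,142,100)]: print(n,back(c,u,v,z).round(1))
E
```

```text
lensend [527.3 -57.8  26. ]
footend [ 385.7 -109.    26. ]
bottle L cap [ 714.2 -290.6  165. ]
bottleL [ 704.1 -284.4  100. ]
```

View pics/crop1.png

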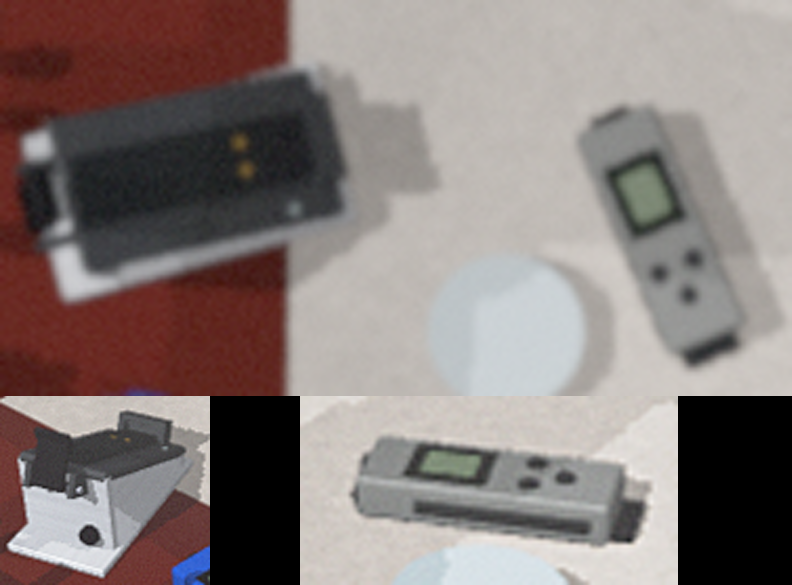

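The crop confirms the grey case with dark rubber side strips. The lens end is up at about (340,217) in the top image and the foot is at (361,271). The petri dish is close to its left side, so I'll go down with the jaws only partly open.

```bash
cat >> h.py <<'E'
def plan(p,e,n,s=None):
    """rows from the measured pose to TCP p, orientation e (euler deg or Rotation), n rows"""
    s=s or arm.state(); R0=tcpR(s); R1=e if isinstance(e,R) else R.from_euler('xyz',e,degrees=True)
    w=(R0.inv()*R1).as_rotvec(); d=(np.array(p)-s["ee_pos"])/n; Rc=R0
    for i in range(n):
        print("[",Rc.inv().apply(d).round(2).tolist(),"mm", (w/n).round(4).tolist(),"]"); Rc=Rc*R.from_rotvec(w/n)
E
python3 - <<'E'
from h import *
c=vision.read_camera("top"); s=vision.read_camera("side")
cr=lambda u,v:(200+u/4.4,190+v/4.4)
for q in [(580,130),(655,107),(743,330),(668,355)]: print("corner",back(c,*cr(*q),24).round(1))
A=back(c,*cr(617,118),26);B=back(c,*cr(705,343),26);print("ctr",(A+B)/2,np.linalg.norm(A-B),np.degrees(np.arctan2(*(A-B)[[1,0]])))
print("dish",back(c,*cr(507,325),18))
def tri(a,b):
    M=[];r=[]
    for cam,(u,v) in((c,a),(s,b)):
        P=np.array(cam["pose"]);d=P[:3,:3]@[(u-cam["cx"])/cam["fx"],(v-cam["cy"])/cam["fy"],1];d/=np.linalg.norm(d);N=np.eye(3)-np.outer(d,d);M.append(N);r.append(N@P[:3,3])
    return np.linalg.solve(sum(M),sum(r))
print("Lcap",tri((440,132),(311,157)));print("wash red",tri((475,186),(368,163)));print("s1 cap",tri((372,138),(275,195)),"s2 cap",tri((309,135),(227,216)))
plan([455,-84,250],[180,0,20],9)
E
```

```text
corner [518.2 -34.1  24. ]
corner [531.8 -78.1  24. ]
corner [ 401.1 -129.3   24. ]
corner [386.5 -85.5  24. ]
ctr [459.32086801 -81.41785342  26.        ] 141.24869099359609 21.268381518682503
dish [403.98413564   8.66255535  18.        ]
Lcap [ 715.66936693 -290.1739421   162.96821196]
wash red [ 588.3512847  -375.07996381  147.57898502]
s1 cap [ 711.28901488 -133.95428571  109.57030108] s2 cap [719.68342921  21.84008054 110.39987841]
[ [43.38, -33.52, -2.08] mm [-0.0, -0.0, 0.0039] ]
[ [43.25, -33.68, -2.08] mm [-0.0, -0.0, 0.0039] ]
[ [43.12, -33.85, -2.09] mm [-0.0, -0.0, 0.0039] ]
[ [42.99, -34.02, -2.09] mm [-0.0, -0.0, 0.0039] ]
[ [42.85, -34.18, -2.09] mm [-0.0, -0.0, 0.0039] ]
[ [42.72, -34.35, -2.09] mm [-0.0, -0.0, 0.0039] ]
[ [42.59, -34.51, -2.09] mm [-0.0, -0.0, 0.0039] ]
[ [42.46, -34.67, -2.09] mm [-0.0, -0.0, 0.0039] ]
[ [42.32, -34.84, -2.1] mm [-0.0, -0.0, 0.0039] ]
```

{"name": "carry_out", "arguments": {
  "series": [
    [[3, -2.4, -0.2], [0, 0, 0], 0.2],
    [[4.3, -3.4, -0.2], [0, 0, 0], 0.2],
    [[4.3, -3.4, -0.2], [0, 0, 0], 0.2],
    [[4.3, -3.4, -0.2], [0, 0, 0], 0.2],
    [[4.3, -3.4, -0.2], [0, 0, 0], 0.2],
    [[4.3, -3.4, -0.2], [0, 0, 0], 0.2],
    [[4.3, -3.4, -0.2], [0, 0, 0], 0.2],
    [[4.3, -3.4, -0.2], [0, 0, 0], 0.2],
    [[4.1, -3.3, -0.2], [0, 0, 0], 0.2],
    [[1.5, -1.2, 0], [0, 0, 0], 0.2],
    [[0, 0, 0], [0, 0, 0], 0.2]
  ],
  "newtons": 50
}}

```text
time_s: 1.68
ee_pos: [450.1, -79.5, 249.2]
orientation: [-180.0, 0.0, 22.1]
ft_force: [-1.4, -0.9, 0.3]
grip_width: 68.1
```

Run:
```python
from h import *
c=vision.read_camera("wrist"); cv2.imwrite("pics/w1.png",c["color"][:,:,::-1])
print(c["fx"],np.round(c["pose"],3).tolist()); s=arm.state(); print(s["ee_pos"],s["orientation"],s["grip_width"],s["joint_pos"])
np.save("w1.npy",c,allow_pickle=True)
```

```text
394.2240637800512 [[0.377, -0.875, -0.303, 527.619], [-0.926, -0.356, -0.123, -48.221], [-0.0, 0.327, -0.945, 391.922], [0.0, 0.0, 0.0, 1.0]]
[449.72017507 -80.30605341 249.16394946] [-1.79996216e+02  2.19243787e-02  2.20591311e+01] 68.47198830393846 [-1.59605128e+01  9.12268798e+00  1.06462207e+02 -1.16650196e-02
  6.44347085e+01  5.19853925e+01]
```

View pics/w1.png

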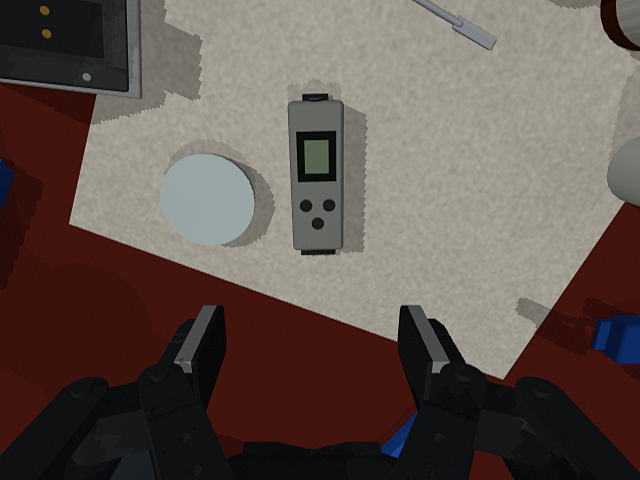

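The wrist view shows the grey thermometer, its case from (289,101)–(342,101) down to (293,249)–(343,249). The lens end is at the top, the dish at (207,199), and the cradle's low end at top left.

Run:
```python
from h import *
c=np.load("w1.npy",allow_pickle=True).item()
P=[back(c,u,v,26) for u,v in [(288.5,101),(342.5,101),(343.5,249),(293,249)]]
for p in P: print(p.round(1))
A=(P[0]+P[1])/2;B=(P[2]+P[3])/2;print("len",np.linalg.norm(A-B),"w",np.linalg.norm(P[0]-P[1]),np.linalg.norm(P[2]-P[3]),"yaw",np.degrees(np.arctan2(*(A-B)[[1,0]])),"ctr",(A+B)/2)
print("dish",back(c,207,199,18))
ctr=(A+B)/2; yaw=np.degrees(np.arctan2(*(A-B)[[1,0]]))
plan([ctr[0],ctr[1],100],[180,0,yaw],4)
```

```text
[518.1 -30.1  26. ]
[535.9 -74.1  26. ]
[ 408.6 -130.9   26. ]
[389.7 -84.3  26. ]
len 139.40018797046395 w 47.46095176242113 50.219588533565975 yaw 23.458745488741727 ctr [463.06241627 -79.85903355  26.        ]
dish [403.66486076  11.28166115  18.        ]
[ [3.15, 1.15, 37.29] mm [-0.0, 0.0001, -0.0061] ]
[ [3.14, 1.17, 37.29] mm [-0.0, 0.0001, -0.0061] ]
[ [3.13, 1.19, 37.29] mm [-0.0, 0.0001, -0.0061] ]
[ [3.12, 1.21, 37.29] mm [-0.0, 0.0001, -0.0061] ]
```

{"name": "carry_out", "arguments": {
  "series": [
    [[0.3, 0.1, 3], [0, 0, -0.01], 0.22],
    [[0.3, 0.2, 5], [0, 0, 0], 0.22],
    [[0.3, 0.1, 5], [0, 0, 0], 0.22],
    [[0.2, 0.1, 5], [0, 0, 0], 0.22],
    [[0, 0, 3], [0, 0, 0], 0.22],
    [[0, 0, 2], [0, 0, 0], 0.22],
    [[0, 0, 1], [0, 0, 0], 0.22],
    [[0, 0, 0.7], [0, 0, 0], 0.22],
    [[0, 0, 0], [0, 0, 0], 0.22]
  ]
}}

```text
time_s: 2.85
ee_pos: [461.9, -81.1, 2.4]
orientation: [180.0, -0.0, 22.5]
ft_force: [0.8, 0.4, 0.3]
grip_width: 66.4
```

Run:
```python
from h import *
c=vision.read_camera("wrist"); cv2.imwrite("pics/w2.png",c["color"][:,:,::-1])
np.save("w2.npy",c,allow_pickle=True); s=arm.state(); print(s["ee_pos"],s["orientation"],s["grip_width"])
```

```text
[462.14912131 -81.03308231   2.71892526] [ 1.79978157e+02 -2.85353710e-02  2.25518560e+01] 66.73962555812503
```

View pics/w2.png

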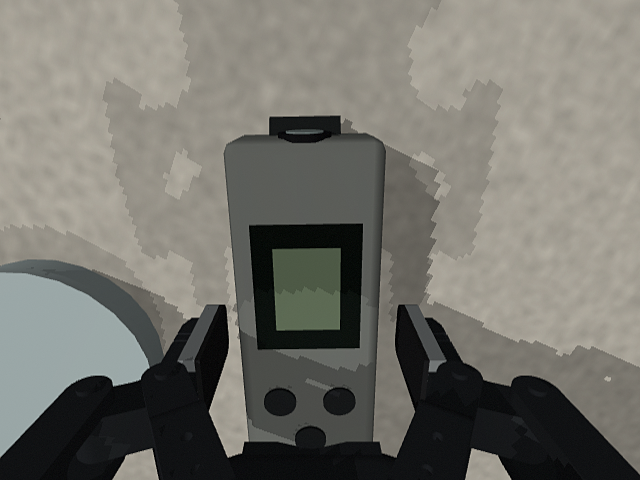

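The case sits centrally between the pads and the left finger is clear of the dish. Closing now.

{"name": "carry_out", "arguments": {
  "series": [
    [[0, 0, 0], [0, 0, 0], 0.5],
    [[0, 0, 0], [0, 0, 0], 0.7],
    [[0, 0, 0], [0, 0, 0], 0.8],
    [[0, 0, 0], [0, 0, 0], 0.8],
    [[0, 0, 0], [0, 0, 0], 0.8],
    [[0, 0, -1], [0, 0, 0], 0.8],
    [[0, 0, -3], [0, 0, 0], 0.8],
    [[0, 0, -4], [0, 0, 0], 0.8],
    [[0, 0, 0], [0, 0, 0], 0.8]
  ],
  "newtons": 60
}}

```text
time_s: 4.03
ee_pos: [463.4, -81.2, 85.0]
orientation: [179.8, -0.2, 22.6]
ft_force: [-0.2, -0.0, -2.8]
grip_width: 48.6
```

Run:
```python
from h import *
c=vision.read_camera("wrist"); im=c["color"][:,:,::-1]
np.save("w3.npy",c,allow_pickle=True)
t=vision.read_camera("top"); np.save("t3.npy",t,allow_pickle=True)
tc=cv2.resize(t["color"][170:270,190:410,::-1],(440,200),interpolation=cv2.INTER_CUBIC)
o=np.zeros((560,640,3),np.uint8); o[:360]=im[120:]; o[360:,:440]=tc; cv2.imwrite("pics/w3.png",o)
s=arm.state(); print(s["ee_pos"],s["orientation"],s["grip_width"],s["ft_force"])
```

```text
[461.7805953  -80.73495139  82.41001354] [ 1.79984851e+02 -2.08025283e-02  2.25669526e+01] 49.09381913877515 [-0.77592254  0.66249298 -2.94912989]
```

View pics/w3.png

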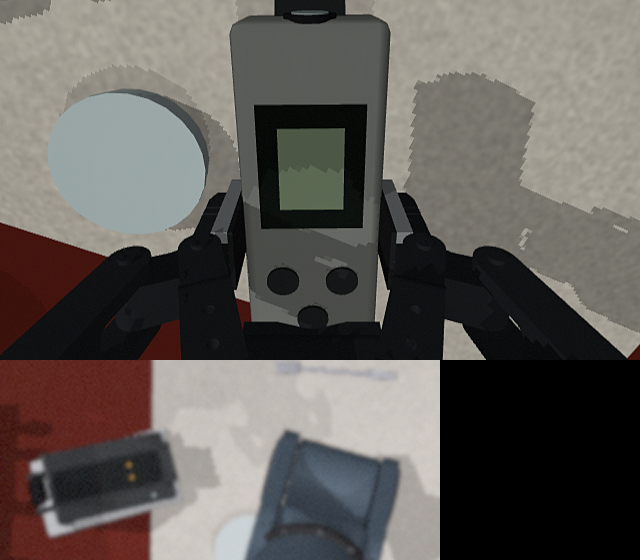

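Run:
```python
from h import *
c=np.load("w2.npy",allow_pickle=True).item()
Rt=R.from_euler('xyz',[180,0,22.55],degrees=True); tcp=np.array([462,-81,2.5])
for n,u,v,z in [("frontL",226,152,25),("frontR",385,152,25),("nibL",270,117,6),("nibR",340,117,6),("nibtopedge mid",305,117,6),("lens",305,131,16.5)]: print(n,Rt.inv().apply(back(c,u,v,z)-tcp).round(1))
s=vision.read_camera("side"); t=vision.read_camera("top")
for p in [(715,-290,65),(715,-290,0),(715,-290,165)]: print(proj(s,p).round(1),proj(t,p).round(1))
plan([534,-173,51],[180,0,-32.9],8)
```

```text
frontL [ 68.3 -25.5 -22.5]
frontR [ 68.3  22.3 -22.5]
nibL [ 77.6 -13.8  -3.5]
nibR [77.6  9.9 -3.5]
nibtopedge mid [77.6 -2.  -3.5]
lens [ 73.8  -1.8 -14. ]
[312.7 190.4] [433.  140.7]
[313.4 211.4] [429.  145.9]
[311.6 156.4] [439.7 131.7]
[ [3.96, 14.15, 3.8] mm [-0.0, 0.0002, 0.121] ]
[ [5.64, 13.57, 3.8] mm [-0.0, 0.0002, 0.121] ]
[ [7.24, 12.79, 3.8] mm [-0.0, 0.0002, 0.121] ]
[ [8.73, 11.82, 3.8] mm [-0.0, 0.0002, 0.121] ]
[ [10.09, 10.68, 3.8] mm [-0.0, 0.0002, 0.121] ]
[ [11.31, 9.39, 3.81] mm [-0.0, 0.0002, 0.121] ]
[ [12.36, 7.95, 3.81] mm [-0.0, 0.0002, 0.121] ]
[ [13.22, 6.4, 3.81] mm [-0.0, 0.0002, 0.121] ]
```

The nib measures 23.7 mm wide against 24 given, so the thermometer's origin is about 3 mm behind the TCP along tool x. The bottle position (715,-290) projects onto its images in both cameras. Moving to aim.

{"name": "carry_out", "arguments": {
  "series": [
    [[0.4, 1.4, 0.4], [0, 0, 0.12], 0.8],
    [[0.6, 1.4, 0.4], [0, 0, 0.12], 0.8],
    [[0.7, 1.3, 0.4], [0, 0, 0.12], 0.8],
    [[0.9, 1.2, 0.4], [0, 0, 0.12], 0.8],
    [[1.0, 1.1, 0.4], [0, 0, 0.12], 0.8],
    [[1.1, 0.9, 0.4], [0, 0, 0.12], 0.8],
    [[1.2, 0.8, 0.4], [0, 0, 0.12], 0.8],
    [[1.3, 0.6, 0.4], [0, 0, 0.13], 0.8],
    [[0, 0, 0], [0, 0, 0], 0.8],
    [[0, 0, 0], [0, 0, 0], 0.8]
  ]
}}

```text
time_s: 5.48
ee_pos: [534.0, -172.3, 49.6]
orientation: [180.0, 0.1, -32.8]
ft_force: [-0.0, 0.5, -1.6]
grip_width: 48.6
```

```bash
cat > aim.py <<'E'
from h import *
s=arm.state(); Q=tcpR(s); L=s["ee_pos"]+Q.apply([73,0,-14]); d=Q.apply([1,0,0]); a=np.array([715,-290,65])
w=a-L; m=np.linalg.norm(w-d*(w@d)); print(s["time_s"],s["ee_pos"].round(1),s["orientation"].round(2),"lens",L.round(1),"miss",m.round(1),"gap",(w@d-43).round(1),s["grip_width"])
E
python3 aim.py
python3 - <<'E'
from h import *
c=vision.read_camera("wrist"); o=c["color"][:,:,::-1]; cv2.imwrite("pics/w4.png",o)
print([proj(c,p).round(0) for p in [(715,-290,65),(715,-290,0),(715,-290,165)]])
E
```

```text
5.475 [ 534.  -172.3   49.6] [ 1.7999e+02  9.0000e-02 -3.2850e+01] lens [ 595.4 -211.9   63.5] miss 1.8 gap 99.9 48.606161390609785
[array([ 312., -617.]), array([ 312., -299.]), array([ 308., 3233.])]
```

View pics/w4.png

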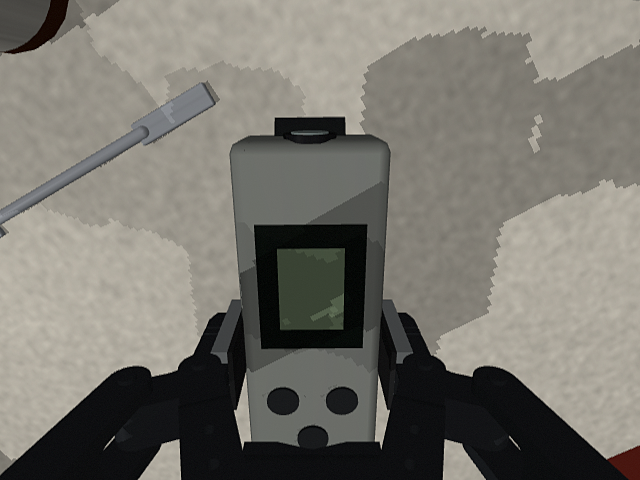

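The lens is 100 mm from the glass with a calculated miss of 2 mm. The thermometer is gripped straight (case at columns 230–390) and its view ahead is clear, though the bottle lies outside the picture. Holding there.

{"name": "carry_out", "arguments": {
  "series": [
    [[0, 0, 0], [0, 0, 0], 0.8],
    [[0, 0, 0], [0, 0, 0], 0.8],
    [[0, 0, 0], [0, 0, 0], 0.8],
    [[0, 0, 0], [0, 0, 0], 0.8],
    [[0, 0, 0], [0, 0, 0], 0.8],
    [[0, 0, 0], [0, 0, 0], 0.8],
    [[0, 0, 0], [0, 0, 0], 0.8],
    [[0, 0, 0], [0, 0, 0], 0.8],
    [[0, 0, 0], [0, 0, 0], 0.8],
    [[0, 0, 0], [0, 0, 0], 0.8],
    [[0, 0, 0], [0, 0, 0], 0.8],
    [[0, 0, 0], [0, 0, 0], 0.8]
  ]
}}

```text
time_s: 7.02
ee_pos: [534.8, -172.8, 50.3]
orientation: [-180.0, -0.0, -33.0]
ft_force: [0.4, 1.0, -2.9]
grip_width: 48.9
```

{"name": "carry_out", "arguments": {
  "series": [
    [[0, 0, 0], [0, 0, 0], 0.8],
    [[0, 0, 0], [0, 0, 0], 0.8],
    [[0, 0, 0], [0, 0, 0], 0.8],
    [[0, 0, 0], [0, 0, 0], 0.8],
    [[0, 0, 0], [0, 0, 0], 0.8],
    [[0, 0, 0], [0, 0, 0], 0.8],
    [[0, 0, 0], [0, 0, 0], 0.8],
    [[0, 0, 0], [0, 0, 0], 0.8]
  ]
}}

```text
time_s: 8.02
ee_pos: [534.7, -172.9, 50.3]
orientation: [-180.0, 0.0, -33.0]
ft_force: [-0.4, -0.4, -2.8]
grip_width: 48.4
```

```bash
python3 aim.py
python3 - <<'E'
from h import *
t=vision.read_camera("top"); cr=lambda u,v:(200+u/4.4,190+v/4.4)
# rough bed: contacts & edges at mid heights
print("contacts",back(t,*cr(243,156),75).round(1)," low edge", [back(t,*cr(*q),34).round(1) for q in [(315,72),(347,207)]],"high edge",[back(t,*cr(*q),105).round(1) for q in [(50,125),(92,268)]])
print("base corners z=0/5", [back(t,*cr(*q),3).round(1) for q in [(65,300),(352,222)]])
E
```

```text
8.025 [ 534.7 -172.9   50.3] [-180.      0.    -33.02] lens [ 596.  -212.6   64.3] miss 0.7 gap 99.0 48.361248374915974
contacts [499.  157.3  75. ]  low edge [array([551.4, 120.8,  34. ]), array([472.4, 101.6,  34. ])] high edge [array([514.1, 261.6, 105. ]), array([434.2, 237.2, 105. ])]
base corners z=0/5 [array([418.8, 271.6,   3. ]), array([465.2, 101.3,   3. ])]
```

The hold lasted over 2.5 s at a 99 mm gap. Next I rise and go beside the cradle for a look.

Run:
```python
from h import *
s=arm.state(); s["ee_pos"]=s["ee_pos"]+[0,0,90]
plan([356,166,250],[180,0,104],14,s)
```

```text
[ [-23.89, -13.34, -7.84] mm [-0.0, 0.0, -0.1708] ]
[ [-21.28, -17.21, -7.84] mm [-0.0, 0.0, -0.1708] ]
[ [-18.04, -20.57, -7.84] mm [-0.0, 0.0, -0.1708] ]
[ [-14.28, -23.34, -7.84] mm [-0.0, 0.0, -0.1708] ]
[ [-10.11, -25.43, -7.84] mm [-0.0, 0.0, -0.1708] ]
[ [-5.64, -26.78, -7.84] mm [-0.0, 0.0, -0.1708] ]
[ [-1.01, -27.35, -7.84] mm [-0.0, 0.0, -0.1708] ]
[ [3.66, -27.12, -7.84] mm [-0.0, 0.0, -0.1708] ]
[ [8.21, -26.1, -7.84] mm [-0.0, 0.0, -0.1708] ]
[ [12.53, -24.33, -7.84] mm [-0.0, 0.0, -0.1708] ]
[ [16.48, -21.84, -7.84] mm [-0.0, 0.0, -0.1708] ]
[ [19.96, -18.72, -7.84] mm [-0.0, 0.0, -0.1708] ]
[ [22.85, -15.06, -7.84] mm [-0.0, 0.0, -0.1708] ]
[ [25.08, -10.96, -7.84] mm [-0.0, 0.0, -0.1708] ]
```

{"name": "carry_out", "arguments": {
  "series": [
    [[0, 0, -4], [0, 0, 0], 0.8],
    [[0, 0, -5], [0, 0, 0], 0.8],
    [[-2.4, -1.3, -0.8], [0, 0, -0.17], 0.8],
    [[-2.1, -1.7, -0.8], [0, 0, -0.17], 0.8],
    [[-1.8, -2.1, -0.8], [0, 0, -0.17], 0.8],
    [[-1.4, -2.3, -0.8], [0, 0, -0.17], 0.8],
    [[-1.0, -2.5, -0.8], [0, 0, -0.17], 0.8],
    [[-0.6, -2.7, -0.8], [0, 0, -0.17], 0.8],
    [[-0.1, -2.7, -0.8], [0, 0, -0.17], 0.8],
    [[0.4, -2.7, -0.8], [0, 0, -0.17], 0.8],
    [[0.8, -2.6, -0.8], [0, 0, -0.17], 0.8],
    [[1.3, -2.4, -0.8], [0, 0, -0.17], 0.8]
  ]
}}

```text
time_s: 9.57
ee_pos: [408.4, 69.3, 220.6]
orientation: [180.0, -0.0, 64.7]
ft_force: [0.2, 0.0, -1.3]
grip_width: 48.5
```

{"name": "carry_out", "arguments": {
  "series": [
    [[1.6, -2.2, -0.8], [0, 0, -0.17], 0.8],
    [[2.0, -1.9, -0.8], [0, 0, -0.17], 0.8],
    [[2.3, -1.5, -0.8], [0, 0, -0.17], 0.8],
    [[2.5, -1.1, -0.8], [0, 0, -0.18], 0.8],
    [[0, 0, 0], [0, 0, 0], 0.8],
    [[0, 0, 0], [0, 0, 0], 0.8]
  ]
}}

```text
time_s: 10.32
ee_pos: [358.3, 165.4, 252.2]
orientation: [-180.0, 0.0, 103.8]
ft_force: [-0.2, -0.3, -2.1]
grip_width: 48.7
```

Run:
```python
from h import *
c=vision.read_camera("wrist"); np.save("w5.npy",c,allow_pickle=True); cv2.imwrite("pics/w5.png",c["color"][:,:,::-1])
s=arm.state(); print(s["ee_pos"],s["orientation"],s["joint_pos"].round(1))
```

```text
[358.35546731 165.2623895  252.09853615] [-1.79986635e+02  1.09290262e-02  1.03799185e+02] [ 18.    1.9 114.1  -0.   64.    4.2]
```

View pics/w5.png

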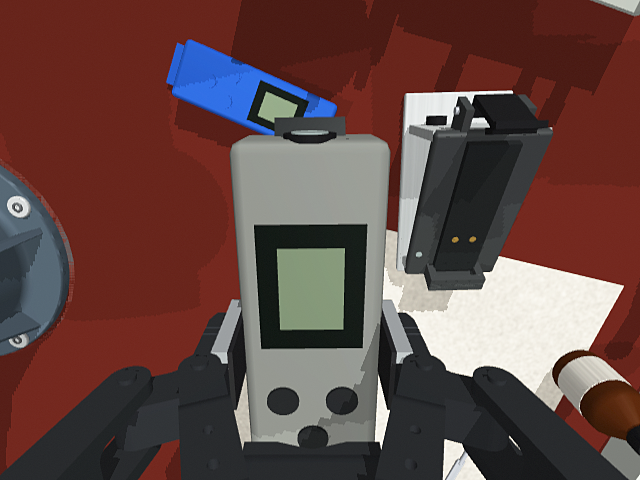

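```bash
cat > bed.py <<'E'
from h import *
from scipy.optimize import least_squares
c=np.load("w5.npy",allow_pickle=True).item()
def bedR(yaw): return R.from_euler('z',yaw,degrees=True)*R.from_euler('y',-25,degrees=True)
def W(q,p): return np.array([q[0],q[1],34])+bedR(q[2]).apply(p)
def lined(q,p1,p2,u):
    a=proj(c,W(q,p1));b=proj(c,W(q,p2));d=b-a;n=np.array([-d[1],d[0]])/np.linalg.norm(d);return n@(np.array(u)-a)
E
python3 - <<'E'
from bed import *
def f(q):
    r=[lined(q,(0,45,-6),(150,45,-6),u) for u in [(420,135),(412,200),(404,268)]]
    r+=[lined(q,(0,-45,-6),(150,-45,-6),u) for u in [(551,130),(520,199),(488,268)]]
    r+=[lined(q,(0,20,0),(150,20,0),u) for u in [(470,145),(437,263)]]+[lined(q,(0,-20,0),(150,-20,0),u) for u in [(521,145),(482,262)]]
    r+=[lined(q,(6,20,16),(6,-20,16),u) for u in [(428,267),(480,266)]]
    return r
o=least_squares(f,[510,112,104],loss='soft_l1'); q=o.x; print(q,np.round(f(q),1)); np.save("q.npy",q)
im=c["color"][:,:,::-1].copy()
k=3.5; big=cv2.resize(im,None,fx=k,fy=k,interpolation=cv2.INTER_CUBIC); raw=big.copy()
def L(a,b,col): cv2.line(big,*[tuple(int(x) for x in (proj(c,W(q,p))+.5)*k) for p in(a,b)],col,1,cv2.LINE_AA)
for y in(20,-20): L((0,y,0),(155,y,0),(0,255,0))
for y in(45,-45): L((0,y,-6),(155,y,-6),(255,255,0))
for x,z in((0,16),(6,16)): L((x,19,z),(x,-19,z),(0,0,255))
L((157.5,15,8.2),(157.5,-15,8.2),(255,0,255));L((163,15,19),(163,-15,19),(255,0,255))
x0,y0,y1=int(395*k),int(85*k),int(300*k); a=big[y0:y1,x0:x0+int(165*k)]; a=cv2.resize(a,None,fx=.78,fy=.78,interpolation=cv2.INTER_AREA)
b=cv2.resize(im[240:300,410:500],None,fx=3.7,fy=3.7,interpolation=cv2.INTER_CUBIC); d=cv2.resize(im[85:150,440:560],None,fx=2.75,fy=2.75,interpolation=cv2.INTER_CUBIC)
o=np.zeros((590,800,3),np.uint8); o[:a.shape[0],:a.shape[1]]=a[:590]; o[:b.shape[0],460:460+b.shape[1]]=b; o[300:300+d.shape[0],460:460+d.shape[1]]=d
cv2.imwrite("pics/fit.png",o)
E
```

```text
[509.56046889 135.82761497 105.43635066] [-11.8  -6.3  -0.2  -0.2  -0.8  -2.3   4.5   4.6   3.4   9.   -0.2   0.1]
```

View pics/fit.png

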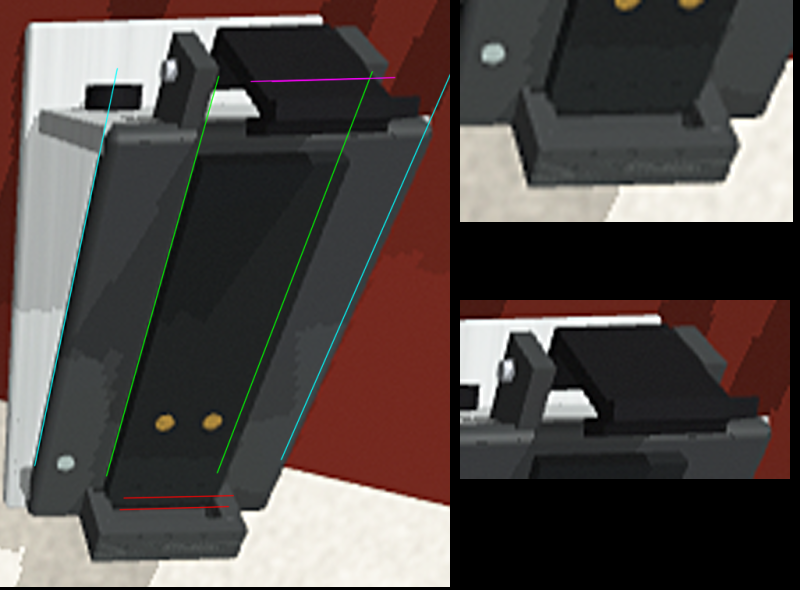

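The picture shows the dark 40 mm bed strip, the deck, and the lip block at the low end. The lip's inner edge is at about v=270, and my first picks on the deck's left edge were wrong. I'm refitting with corrected picks.

Run:
```python
from bed import *
def f(q,full=True):
    r=[lined(q,(0,20,0),(150,20,0),u) for u in [(468.3,141.8),(450.5,203),(433,264)]]+[lined(q,(0,-20,0),(150,-20,0),u) for u in [(522.5,141.8),(500.5,203),(478.5,264)]]
    r+=[.5*lined(q,(0,45,-6),(150,45,-6),u) for u in [(434.6,132.6),(406,260.8)]]+[.5*lined(q,(0,-45,-6),(150,-45,-6),u) for u in [(553.2,130.8),(499.4,255)]]
    r+=[lined(q,(6,20,16),(6,-20,16),u) for u in [(436,270.3),(474,270.3)]]
    return r
o=least_squares(f,[510,112,104],loss='soft_l1'); q=o.x; print(q.round(2),np.round(f(q),1)); np.save("q.npy",q)
print("contact mid line dist",lined(q,(0,0,0),(150,0,0),(464,239.6)))
# held thermometer in tool frame as the camera sees it
s=arm.state(); Rt=tcpR(s); 
def tool(u,v,dz):
    z=s["ee_pos"][2]-2.5+dz; return Rt.inv().apply(back(c,u,v,z)-s["ee_pos"]).round(1)
g=cv2.cvtColor(c["color"],cv2.COLOR_RGB2GRAY).astype(float)
print("nib",tool(274.5,117,6),tool(345,117,6)); print("scr",[tool(u,v,26) for u,v in[(254.5,225),(367,225),(363,348),(261,348)]])
k=3.5; big=cv2.resize(c["color"][:,:,::-1],None,fx=k,fy=k,interpolation=cv2.INTER_CUBIC)
def L(a,b,col): cv2.line(big,*[tuple(int(x) for x in (proj(c,W(q,p))+.5)*k) for p in(a,b)],col,1,cv2.LINE_AA)
for y in(20,-20): L((0,y,0),(150,y,0),(0,255,0))
for y in(45,-45): L((0,y,-6),(150,y,-6),(255,255,0))
for x,z in((6,16),): L((x,19,z),(x,-19,z),(0,0,255))
for y in(19,-19): L((-6,y,16),(6,y,16),(0,0,255))
L((157.5,15,8.2),(157.5,-15,8.2),(255,0,255));L((163,15,19),(163,-15,19),(255,0,255))
x0,y0,y1=int(395*k),int(85*k),int(300*k); a=big[y0:y1,x0:x0+int(165*k)]; a=cv2.resize(a,None,fx=.79,fy=.79,interpolation=cv2.INTER_AREA)
cv2.imwrite("pics/fit2.png",a)
```

```text
[511.77 132.22 105.34] [-0.7 -0.9 -0.8  0.7  2.6  4.4 -0.3 -0.7 -0.5  0.4 -0.6  0.3]
contact mid line dist 1.7612022924614266
nib [ 78.3 -13.3  -3.5] [78.3 10.6 -3.5]
scr [array([ 46.3, -18.8, -23.5]), array([ 46.3,  16.9, -23.5]), array([  0.5,  17.6, -23.5]), array([  0.5, -18.6, -23.5])]
```

View pics/fit2.png

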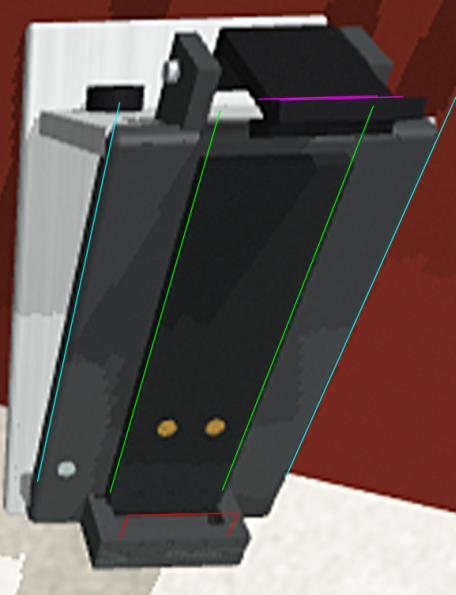

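```bash
cat >> bed.py <<'E'
OFF=np.array([2.7,0,2.5])
def dockpose(q,foot,tilt):
    Rt=bedR(q[2])*R.from_euler('y',-tilt,degrees=True)
    return W(q,foot)+Rt.apply(np.array([79,0,0])+OFF), Rt*R.from_euler('x',180,degrees=True)
def whereis(q,s=None):
    """foot tip in bed frame, tilt/yaw error of the held thermometer"""
    s=s or arm.state(); Rt=tcpR(s)*R.from_euler('x',180,degrees=True)
    fw=s["ee_pos"]-Rt.apply(np.array([79,0,0])+OFF)
    B=bedR(q[2]); foot=B.inv().apply(fw-[q[0],q[1],34]); e=(B.inv()*Rt).as_rotvec(degrees=True)
    f=B.inv().apply(s["ft_force"])
    return foot.round(2), e.round(2), f.round(1)
E
python3 - <<'E'
from bed import *
def f(q):
    r=[lined(q,(0,20,-6),(150,20,-6),u) for u in [(468.3,141.8),(450.5,203),(433,264)]]+[lined(q,(0,-20,0),(150,-20,0),u) for u in [(522.5,141.8),(500.5,203),(478.5,264)]]
    r+=[lined(q,(0,-45,-6),(150,-45,-6),u) for u in [(553.2,130.8),(499.4,255)]]
    r+=[2*lined(q,(0,0,0),(150,0,0),(464,239.6))]
    r+=[lined(q,(6,20,16),(6,-20,16),u) for u in [(436,270.3),(474,270.3)]]
    return r
o=least_squares(f,[510,112,104],loss='soft_l1'); q=o.x; print(q.round(2),np.round(f(q),1))
t=vision.read_camera("top"); print("contacts top cam predicted",proj(t,W(q,(40,0,0))), "seen ~(255.2,225.5)")
q=q+np.append(bedR(q[2]).apply([0,-1.1,0])[:2],0); print("corrected",q.round(2)); np.save("q.npy",q)
p,Q=dockpose(q,(50,0,40),12); print(p,Q.as_euler('xyz',degrees=True)); plan(p,Q,9)
E
```

```text
[513.86 133.11 105.94] [ 1.5  0.4 -0.4 -0.4  1.   2.4 -1.8 -1.1 -0.3 -0.5  0.7]
contacts top cam predicted [252.26491065 224.25802358] seen ~(255.2,225.5)
corrected [514.92 133.42 105.94]
[489.60666126 222.02698882 142.54810074] [180.         -37.         105.94247821]
[ [2.66, 15.67, 12.16] mm [0.0013, 0.0718, -0.004] ]
[ [1.72, 15.69, 12.3] mm [0.0013, 0.0718, -0.004] ]
[ [0.77, 15.72, 12.37] mm [0.0013, 0.0718, -0.004] ]
[ [-0.18, 15.73, 12.37] mm [0.0013, 0.0718, -0.004] ]
[ [-1.13, 15.75, 12.3] mm [0.0013, 0.0718, -0.004] ]
[ [-2.07, 15.76, 12.16] mm [0.0013, 0.0718, -0.004] ]
[ [-3.0, 15.76, 11.96] mm [0.0013, 0.0718, -0.004] ]
[ [-3.92, 15.76, 11.69] mm [0.0013, 0.0718, -0.004] ]
[ [-4.81, 15.76, 11.36] mm [0.0013, 0.0718, -0.004] ]
```

The top camera reads x about 3.7 mm low, as the grasped thermometer already showed, so the two cameras agree to about 1 mm. Going to the pre-dock pose.

{"name": "carry_out", "arguments": {
  "series": [
    [[0.3, 1.6, 0.8], [0, 0.07, 0], 0.8],
    [[0.2, 1.6, 1.2], [0, 0.072, -0.005], 0.8],
    [[0.1, 1.6, 1.2], [0, 0.072, -0.005], 0.8],
    [[0, 1.6, 1.2], [0, 0.072, -0.005], 0.8],
    [[-0.1, 1.6, 1.2], [0, 0.072, -0.005], 0.8],
    [[-0.2, 1.6, 1.2], [0, 0.072, -0.005], 0.8],
    [[-0.3, 1.6, 1.2], [0, 0.072, -0.005], 0.8],
    [[-0.4, 1.6, 1.2], [0, 0.072, -0.005], 0.8],
    [[-0.4, 1.4, 1.2], [0, 0.072, -0.005], 0.8],
    [[0, 0, 0], [0, 0, 0], 0.8],
    [[0, 0, 0], [0, 0, 0], 0.8]
  ]
}}

```text
time_s: 11.8
ee_pos: [489.8, 224.3, 149.1]
orientation: [179.0, -36.9, 106.6]
ft_force: [-0.6, 0.3, -1.4]
grip_width: 48.8
```

Run:
```python
from bed import *
q=np.array([514.3,133.2,105.7]); np.save("q.npy",q)
s=arm.state(); print(whereis(q),s["orientation"].round(1),s["joint_pos"].round(0),s["grip_width"],s["ft_force"])
plan(*dockpose(q,(20,0,6),12),6)
```

```text
(array([54.71, -2.08, 45.13]), array([ -0.5 , -11.92,   0.65]), array([-0.1,  0.5, -1.4])) [179.  -36.9 106.6] [  3.  29. 103.  41.  64. -37.] 48.79406305034447 [-0.59926273  0.34771343 -1.35838387]
[ [-7.0, -0.3, 5.17] mm [0.0013, 0.0002, 0.002] ]
[ [-7.01, -0.28, 5.16] mm [0.0013, 0.0002, 0.002] ]
[ [-7.01, -0.26, 5.16] mm [0.0013, 0.0002, 0.002] ]
[ [-7.01, -0.24, 5.16] mm [0.0013, 0.0002, 0.002] ]
[ [-7.01, -0.22, 5.16] mm [0.0013, 0.0002, 0.002] ]
[ [-7.01, -0.2, 5.16] mm [0.0013, 0.0002, 0.002] ]
```

{"name": "carry_out", "arguments": {
  "series": [
    [[-0.7, 0, 0.5], [0.0013, 0, 0.002], 0.8],
    [[-0.7, 0, 0.5], [0.0013, 0, 0.002], 0.8],
    [[-0.7, 0, 0.5], [0.0013, 0, 0.002], 0.8],
    [[-0.7, 0, 0.5], [0.0013, 0, 0.002], 0.8],
    [[-0.7, 0, 0.5], [0.0013, 0, 0.002], 0.8],
    [[-0.7, 0, 0.5], [0.0013, 0, 0.002], 0.8],
    [[0, 0, 0], [0, 0, 0], 0.8],
    [[0, 0, 0], [0, 0, 0], 0.8]
  ]
}}

```text
time_s: 12.8
ee_pos: [494.7, 210.0, 99.9]
orientation: [180.0, -37.0, 105.8]
ft_force: [0.5, -0.7, -3.1]
grip_width: 48.6
```

Run:
```python
from bed import *
q=np.load("q.npy")
s=arm.state(); print(whereis(q))
sd=vision.read_camera("side"); w=vision.read_camera("wrist"); np.save("w6.npy",w,allow_pickle=True)
a=cv2.resize(sd["color"][255:365,190:340,::-1],None,fx=5.3,fy=5.3,interpolation=cv2.INTER_CUBIC); cv2.imwrite("pics/side6.png",a); print(a.shape)
plan(*dockpose(q,(20,0,6),12),1)
```

```text
(array([20.28, -2.02,  6.74]), array([  0.  , -12.01,   0.07]), array([-2.1, -0.3, -2.5]))
(583, 795, 3)
[ [-0.54, -1.94, 0.76] mm [0.0, -0.0, 0.0015] ]
```

View pics/side6.png

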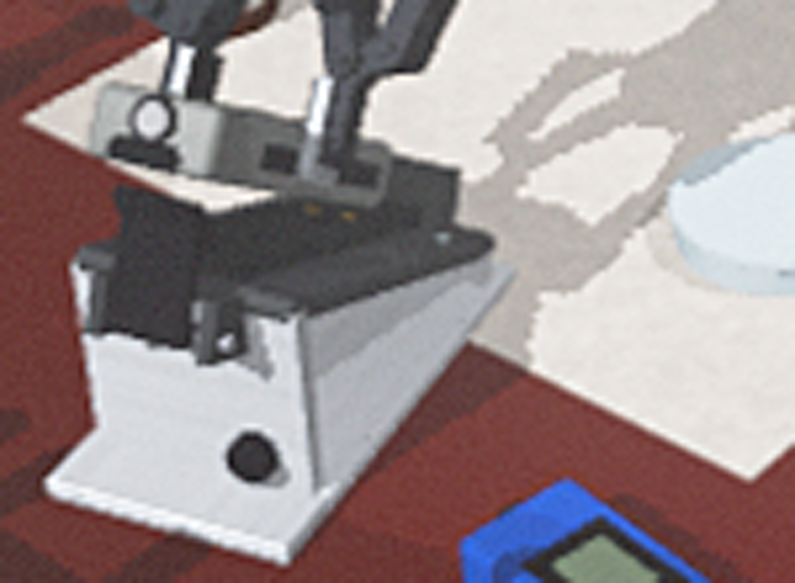

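The side picture shows the thermometer square above the bed, with the hook clear below its lens end. Centring it sideways, then lowering to feel for the bed.

{"name": "carry_out", "arguments": {
  "series": [
    [[-0.05, -0.19, 0], [0, 0, 0.0015], 0.8],
    [[-0.03, 0, 0.15], [0, 0, 0], 0.8],
    [[-0.03, 0, 0.15], [0, 0, 0], 0.8],
    [[-0.02, 0, 0.1], [0, 0, 0], 0.8],
    [[0, 0, 0], [0, 0, 0], 0.8],
    [[0, 0, 0], [0, 0, 0], 0.8]
  ]
}}

```text
time_s: 13.65
ee_pos: [492.6, 211.0, 96.5]
orientation: [180.0, -37.0, 105.7]
ft_force: [-1.6, -1.9, 8.3]
grip_width: 49.0
```

```bash
cat > ws.py <<'E'
from bed import *
s=arm.state(); print(s["time_s"],*whereis(np.load("q.npy"),s),s["moment"].round(2),s["grip_width"].round(1))
E
python3 ws.py
```

```text
Traceback (most recent call last):
  File "ws.py", line 2, in <module>
    s=arm.state(); print(s["time_s"],*whereis(np.load("q.npy"),s),s["moment"].round(2),s["grip_width"].round(1))
                                                                                       ^^^^^^^^^^^^^^^^^^^^^
AttributeError: 'float' object has no attribute 'round'
```

```bash
sed -i 's/,s\["grip_width"\].round(1)/,s["grip_width"]/' ws.py; python3 ws.py
```

```text
13.65 [20.22 -0.11  3.05] [ -0.   -12.04   0.  ] [2.2 2.1 8.1] [-0.39  0.51  0.12] 48.99160855337219
```

The foot touches the bed at estimated z of about 3 mm. Lifting 1 mm and sliding toward the pocket.

{"name": "carry_out", "arguments": {
  "series": [
    [[0.02, 0, -0.12], [0, 0, 0], 0.8],
    [[-0.25, 0, -0.05], [0, 0, 0], 0.8],
    [[-0.25, 0, -0.05], [0, 0, 0], 0.8],
    [[-0.25, 0, -0.05], [0, 0, 0], 0.8],
    [[-0.2, 0, -0.04], [0, 0, 0], 0.8],
    [[0, 0, 0], [0, 0, 0], 0.8],
    [[0, 0, 0], [0, 0, 0], 0.8]
  ]
}}

```text
time_s: 14.52
ee_pos: [495.0, 201.6, 92.5]
orientation: [-180.0, -37.0, 105.7]
ft_force: [0.5, -1.0, 2.1]
grip_width: 49.0
```

```bash
python3 ws.py
```

```text
14.525 [9.75 0.06 3.57] [  0.   -11.97  -0.03] [-0.1 -0.2  2.4] [-0.5  -0.27 -0.03] 48.99064731337418
```

{"name": "carry_out", "arguments": {
  "series": [
    [[-0.09, 0, -0.08], [0, 0, 0], 0.8],
    [[-0.15, 0, -0.03], [0, 0, 0], 0.8],
    [[-0.15, 0, -0.03], [0, 0, 0], 0.8],
    [[0, 0, 0], [0, 0, 0], 0.8],
    [[0, 0, 0], [0, 0, 0], 0.8]
  ]
}}

```text
time_s: 15.15
ee_pos: [495.8, 197.9, 91.2]
orientation: [-179.9, -37.0, 105.7]
ft_force: [-0.8, -1.6, -0.9]
grip_width: 48.6
```

```bash
python3 ws.py
```

```text
15.15 [5.74 0.32 3.97] [  0.04 -11.99  -0.03] [-1.6  1.2 -0.2] [-0.61 -0.1   0.03] 48.62406986902996
```

{"name": "carry_out", "arguments": {
  "series": [
    [[-0.15, 0, -0.03], [0, 0, 0], 0.8],
    [[-0.1, 0, -0.02], [0, 0, 0], 0.8],
    [[0, 0, 0], [0, 0, 0], 0.8],
    [[0, 0, 0], [0, 0, 0], 0.8]
  ]
}}

```text
time_s: 15.65
ee_pos: [496.6, 195.8, 90.2]
orientation: [-180.0, -37.0, 105.7]
ft_force: [-0.2, 0.4, -1.1]
grip_width: 48.9
```

```bash
python3 ws.py
```

```text
15.65 [3.28 0.15 4.05] [  0.02 -11.99  -0.03] [-0.1  0.1 -1.1] [-0.56 -0.14 -0.07] 48.90003816755565
```

{"name": "carry_out", "arguments": {
  "series": [
    [[-0.15, 0, -0.03], [0, 0, 0], 0.8],
    [[-0.1, 0, -0.02], [0, 0, 0], 0.8],
    [[0, 0, 0], [0, 0, 0], 0.8],
    [[0, 0, 0], [0, 0, 0], 0.8]
  ]
}}

```text
time_s: 16.15
ee_pos: [497.2, 193.5, 89.1]
orientation: [-180.0, -37.0, 105.7]
ft_force: [0.3, -0.5, 0.2]
grip_width: 48.7
```

```bash
python3 ws.py
```

```text
16.15 [0.71 0.14 4.03] [  0.02 -12.    -0.03] [-0.4 -0.1  0.4] [-0.52 -0.19  0.01] 48.69605446231438
```

{"name": "carry_out", "arguments": {
  "series": [
    [[-0.12, 0, -0.03], [0, 0, 0], 0.8],
    [[-0.12, 0, -0.03], [0, 0, 0], 0.8],
    [[0, 0, 0], [0, 0, 0], 0.8],
    [[0, 0, 0], [0, 0, 0], 0.8]
  ]
}}

```text
time_s: 16.65
ee_pos: [497.8, 191.3, 88.1]
orientation: [-180.0, -37.0, 105.7]
ft_force: [0.5, -0.4, -0.8]
grip_width: 48.8
```

```bash
python3 ws.py
```

```text
16.65 [-1.78  0.19  4.09] [  0.02 -11.99  -0.03] [-0.8 -0.4 -0.5] [-0.59 -0.23  0.01] 48.785531584411935
```

{"name": "carry_out", "arguments": {
  "series": [
    [[-0.12, 0, -0.03], [0, 0, 0], 0.8],
    [[-0.12, 0, -0.03], [0, 0, 0], 0.8],
    [[0, 0, 0], [0, 0, 0], 0.8],
    [[0, 0, 0], [0, 0, 0], 0.8]
  ]
}}

```text
time_s: 17.15
ee_pos: [498.1, 190.1, 87.9]
orientation: [-179.9, -37.1, 105.7]
ft_force: [-2.5, 5.6, 4.8]
grip_width: 48.8
```

```bash
python3 ws.py
```

```text
17.15 [-2.97  0.19  4.23] [  0.05 -12.13   0.  ] [7.5 0.9 1.8] [0.99 0.21 0.1 ] 48.78637406625738
```

Contact at x≈-3 (about 8 N). Testing sideways to tell the end stop from a cheek.

{"name": "carry_out", "arguments": {
  "series": [
    [[0.05, 0, 0.01], [0, 0, 0], 0.8],
    [[0, 0.1, 0], [0, 0, 0], 0.8],
    [[0, 0.1, 0], [0, 0, 0], 0.8],
    [[0, 0, 0], [0, 0, 0], 0.8],
    [[0, 0, 0], [0, 0, 0], 0.8]
  ]
}}

```text
time_s: 17.77
ee_pos: [498.7, 190.6, 87.6]
orientation: [-179.7, -37.1, 105.6]
ft_force: [-7.0, 3.6, 6.8]
grip_width: 48.4
```

```bash
python3 ws.py
```

```text
17.775 [-2.75 -0.4   3.81] [  0.21 -12.14  -0.06] [7.7 5.7 3.9] [0.39 1.36 0.37] 48.418844628666704
```

The sideways force shows the foot is inside the pocket, against the cheek wall on the −y side. Re-centring and swinging the head down about the foot.

{"name": "carry_out", "arguments": {
  "series": [
    [[0, -0.12, 0], [0, 0, 0], 0.8],
    [[0, -0.12, 0], [0, 0, 0], 0.8],
    [[0, 0, 0], [0, 0, 0], 0.8],
    [[0, 0, 0], [0, 0, 0], 0.8]
  ]
}}

```text
time_s: 18.27
ee_pos: [498.2, 190.1, 87.9]
orientation: [180.0, -37.1, 105.7]
ft_force: [0.1, 6.1, 3.0]
grip_width: 48.5
```

```bash
python3 ws.py
python3 - <<'E'
from bed import *
q=np.load("q.npy"); f,e,F=whereis(q)
for t in (12,9,6,4,3):
    p,Q=dockpose(q,f,t); print(t,p.round(1))
plan(*dockpose(q,f,4),8)
E
```

```text
18.275 [-2.98  0.12  4.33] [-1.000e-02 -1.207e+01  1.000e-02] [ 6.6 -1.8  0.2] [ 0.89 -0.21  0.03] 48.48213116770785
12 [498.2 190.2  87.8]
9 [497.5 192.7  84.4]
6 [496.8 195.   80.9]
4 [496.4 196.4  78.5]
3 [496.2 197.1  77.2]
[ [-0.06, 0.0, 1.44] mm [0.0, -0.0176, 0.0] ]
[ [-0.03, 0.0, 1.44] mm [0.0, -0.0176, 0.0] ]
[ [-0.01, 0.0, 1.44] mm [0.0, -0.0176, 0.0] ]
[ [0.02, 0.0, 1.44] mm [0.0, -0.0176, 0.0] ]
[ [0.04, 0.0, 1.44] mm [0.0, -0.0176, 0.0] ]
[ [0.07, 0.0, 1.44] mm [0.0, -0.0176, 0.0] ]
[ [0.09, 0.0, 1.44] mm [0.0, -0.0176, 0.0] ]
[ [0.12, 0.0, 1.43] mm [0.0, -0.0176, 0.0] ]
```

{"name": "carry_out", "arguments": {
  "series": [
    [[0, 0, 0.14], [0, -0.0176, 0], 0.8],
    [[0, 0, 0.14], [0, -0.0176, 0], 0.8],
    [[0, 0, 0.14], [0, -0.0176, 0], 0.8],
    [[0, 0, 0.14], [0, -0.0176, 0], 0.8],
    [[0, 0, 0.14], [0, -0.0176, 0], 0.8],
    [[0, 0, 0], [0, 0, 0], 0.8],
    [[0, 0, 0], [0, 0, 0], 0.8]
  ]
}}

```text
time_s: 19.15
ee_pos: [497.0, 194.0, 82.0]
orientation: [180.0, -32.0, 105.7]
ft_force: [0.3, 5.5, 2.5]
grip_width: 48.8
```

```bash
python3 ws.py
```

```text
19.15 [-3.22  0.2   4.39] [-0.   -7.01  0.  ] [ 5.7 -1.8  0.1] [ 0.84 -0.19  0.04] 48.8266385506176
```

{"name": "carry_out", "arguments": {
  "series": [
    [[0, 0, 0.15], [0, -0.0153, 0], 0.8],
    [[0, 0, 0.15], [0, -0.0153, 0], 0.8],
    [[0, 0, 0.15], [0, -0.0153, 0], 0.8],
    [[0, 0, 0.14], [0, -0.01, 0], 0.8],
    [[0, 0, 0], [0, 0, 0], 0.8],
    [[0, 0, 0], [0, 0, 0], 0.8]
  ]
}}

```text
time_s: 19.9
ee_pos: [496.7, 196.2, 78.3]
orientation: [179.9, -28.8, 105.7]
ft_force: [-4.1, -5.5, 20.4]
grip_width: 48.8
```

```bash
python3 ws.py
```

```text
19.9 [-3.39 -0.13  4.58] [-0.07 -3.81 -0.01] [ 4.9  5.4 20.3] [0.6  1.1  0.19] 48.81429427876509
```

The head meets something about 20 N too early. In the crop, the edge at v≈270 is probably the base of the mouth and the lip's top edge is nearer v≈280. That would put the foot on a cheek, 6 mm short. Swinging back up, backing out and refitting.

{"name": "carry_out", "arguments": {
  "series": [
    [[0.05, 0, -0.3], [0, 0.037, 0], 0.8],
    [[0.1, 0, -0.3], [0, 0.037, 0], 0.8],
    [[0.1, 0, -0.29], [0, 0.037, 0], 0.8],
    [[0.1, 0, -0.28], [0, 0.037, 0], 0.8],
    [[0, 0, 0], [0, 0, 0], 0.8],
    [[0, 0, 0], [0, 0, 0], 0.8]
  ]
}}

```text
time_s: 20.65
ee_pos: [497.2, 192.8, 88.3]
orientation: [-180.0, -37.2, 105.7]
ft_force: [1.8, -6.1, 1.0]
grip_width: 48.7
```

```bash
python3 ws.py
python3 - <<'E'
from bed import *
def f(q):
    r=[lined(q,(0,20,-6),(150,20,-6),u) for u in [(468.3,141.8),(450.5,203),(433,264)]]+[lined(q,(0,-20,0),(150,-20,0),u) for u in [(522.5,141.8),(500.5,203),(478.5,264)]]
    r+=[lined(q,(0,-45,-6),(150,-45,-6),u) for u in [(553.2,130.8),(499.4,255)]]
    r+=[2*lined(q,(0,0,0),(150,0,0),(464,239.6))]
    r+=[lined(q,(6,20,16),(6,-20,16),u) for u in [(436,280.5),(474,280.5)]]
    return r
o=least_squares(f,[510,112,104],loss='soft_l1'); q=o.x; print(q.round(2),np.round(f(q),1)); np.save("q2.npy",q); print(whereis(q))
for n,p in dict(bedlow=(6,20,0),bedlow2=(6,-20,0),lip=(6,0,16),cheekL=(6,25,16),cheekR=(6,-25,16),outL=(-6,25,16),outR=(-6,-25,16),hookL=(157.5,15,8.2),hookR=(157.5,-15,8.2),topL=(163,15,19),topR=(163,-15,19),flareL=(168,15,24),flareR=(168,-15,24)).items(): print(n,proj(c,W(q,p)).round(0))
E
```

```text
20.65 [-0.16  0.42  3.24] [ -0.   -12.19  -0.03] [-5.3 -0.1  3.5] [-1.41 -0.53 -0.04] 48.726095379673744
[514.68 122.26 106.14] [ 2.3  0.9 -0.2 -0.5  0.8  1.9 -2.2 -1.8 -0.4 -0.5  0.8]
(array([ 9.47, -2.25, -1.25]), array([ -0.23, -12.19,  -0.41]), array([-5.3, -0.1,  3.5]))
bedlow [435. 268.]
bedlow2 [475. 267.]
lip [460. 280.]
cheekL [434. 281.]
cheekR [486. 279.]
outL [431. 289.]
outR [483. 287.]
hookL [483. 136.]
hookR [526. 134.]
topL [491. 137.]
topR [535. 135.]
flareL [495. 134.]
flareR [541. 132.]
```

The refit predicts the block, lip and hook flare where they are seen. It puts the contact at x = 6.6, so the foot was on a cheek, with y about 1–2 mm off. Shifting sideways and trying again.

{"name": "carry_out", "arguments": {
  "series": [
    [[0.03, -0.15, -0.1], [0, 0, -0.0035], 0.8],
    [[0, 0, 0], [0, 0, 0], 0.8],
    [[-0.2, 0, -0.04], [0, 0, 0], 0.8],
    [[-0.15, 0, -0.03], [0, 0, 0], 0.8],
    [[-0.15, 0, -0.03], [0, 0, 0], 0.8],
    [[0, 0, 0], [0, 0, 0], 0.8],
    [[0, 0, 0], [0, 0, 0], 0.8]
  ]
}}

```text
time_s: 21.52
ee_pos: [496.1, 187.9, 86.8]
orientation: [-180.0, -37.2, 105.9]
ft_force: [-5.1, -2.5, 1.5]
grip_width: 48.7
```

```bash
cp q2.npy q.npy; python3 ws.py
```

```text
21.525 [ 4.82 -0.08 -0.7 ] [ -0.13 -12.25  -0.24] [-0.3  5.6  1.7] [-0.71  0.8   0.19] 48.66483223097035
```

It's through: x is past the cheek plane with no axial force and only a sideways push from the wall. Easing 1 mm to +y and advancing.

{"name": "carry_out", "arguments": {
  "series": [
    [[0, -0.1, 0], [0, 0, 0], 0.8],
    [[-0.15, 0, -0.03], [0, 0, 0], 0.8],
    [[-0.15, 0, -0.03], [0, 0, 0], 0.8],
    [[0, 0, 0], [0, 0, 0], 0.8],
    [[0, 0, 0], [0, 0, 0], 0.8]
  ]
}}

```text
time_s: 22.15
ee_pos: [496.5, 185.2, 85.9]
orientation: [179.9, -37.2, 105.9]
ft_force: [-3.3, 0.8, 2.7]
grip_width: 48.7
```

```bash
python3 ws.py
```

```text
22.15 [ 1.94  0.2  -0.44] [ -0.22 -12.25  -0.21] [2.6 3.  1.7] [-0.1   0.61  0.15] 48.73032372581312
```

{"name": "carry_out", "arguments": {
  "series": [
    [[0, -0.06, 0], [0, 0, 0], 0.8],
    [[-0.12, 0, -0.03], [0, 0, 0], 0.8],
    [[-0.08, 0, -0.02], [0, 0, 0], 0.8],
    [[0, 0, 0], [0, 0, 0], 0.8],
    [[0, 0, 0], [0, 0, 0], 0.8]
  ]
}}

```text
time_s: 22.78
ee_pos: [496.5, 184.5, 86.1]
orientation: [179.8, -37.4, 106.0]
ft_force: [-3.1, 10.7, 7.8]
grip_width: 49.2
```

```bash
python3 ws.py
```

```text
22.775 [ 1.5   0.34 -0.17] [ -0.25 -12.42  -0.18] [13.3 -0.   2.3] [ 2.08  0.74 -0.04] 49.18128893395236
```

{"name": "carry_out", "arguments": {
  "series": [
    [[0.07, 0, 0.16], [0, -0.02, 0], 0.8],
    [[0, 0, 0.17], [0, -0.02, 0], 0.8],
    [[0, 0, 0.17], [0, -0.02, 0], 0.8],
    [[0, 0, 0.17], [0, -0.02, 0], 0.8],
    [[0, 0, 0.17], [0, -0.02, 0], 0.8],
    [[0, 0, 0.17], [0, -0.02, 0], 0.8],
    [[0, 0, 0], [0, 0, 0], 0.8],
    [[0, 0, 0], [0, 0, 0], 0.8]
  ]
}}

```text
time_s: 23.78
ee_pos: [495.1, 189.8, 77.7]
orientation: [179.8, -30.4, 105.9]
ft_force: [-2.3, 6.1, 5.3]
grip_width: 48.7
```

```bash
python3 ws.py
```

```text
23.775 [ 1.13  0.32 -0.38] [-0.25 -5.43 -0.2 ] [8.2 0.6 2.1] [ 1.01  0.43 -0.07] 48.6541985770183
```

{"name": "carry_out", "arguments": {
  "series": [
    [[0.02, 0, 0.13], [0, -0.014, 0], 0.8],
    [[0.02, 0, 0.13], [0, -0.014, 0], 0.8],
    [[0, 0, 0.13], [0, -0.01, 0], 0.8],
    [[0, 0, 0], [0, 0, 0], 0.8],
    [[0, 0, 0], [0, 0, 0], 0.8]
  ]
}}

```text
time_s: 24.4
ee_pos: [494.6, 191.6, 74.5]
orientation: [179.8, -28.2, 105.9]
ft_force: [-3.1, 3.5, 7.3]
grip_width: 48.9
```

```bash
python3 ws.py
```

```text
24.4 [ 1.11  0.26 -0.87] [-0.27 -3.21 -0.2 ] [6.9 2.  4.8] [ 0.44  0.62 -0.02] 48.949732249254595
```

{"name": "carry_out", "arguments": {
  "series": [
    [[0.03, 0, 0.08], [0, -0.01, 0], 0.8],
    [[0, 0, 0], [0, 0, 0], 0.4],
    [[0, 0, 0], [0, 0, 0], 0.3],
    [[0, 0, 0], [0, 0, 0], 0.22],
    [[0, 0, 0], [0, 0, 0], 0.22],
    [[0, 0, -1.5], [0, 0, 0], 0.22],
    [[0, 0, -4], [0, 0, 0], 0.22],
    [[0, 0, -4], [0, 0, 0], 0.3],
    [[0, 0, 0], [0, 0, 0], 0.8],
    [[0, 0, 0], [0, 0, 0], 1]
  ]
}}

```text
time_s: 25.65
ee_pos: [505.7, 149.4, 157.6]
orientation: [179.9, -27.6, 105.9]
ft_force: [1.2, 0.9, -0.6]
grip_width: 24.0
```

```bash
python3 ws.py
python3 - <<'E'
from bed import *
w=vision.read_camera("wrist"); sd=vision.read_camera("side"); np.save("w7.npy",w,allow_pickle=True)
a=cv2.resize(sd["color"][255:345,190:320,::-1],(600,415),interpolation=cv2.INTER_CUBIC)
b=cv2.resize(w["color"][:,:,::-1],(560,420)); b=b[:, 90:470]
o=np.zeros((420,800,3),np.uint8); o[:415,:420]=a[:,60:480]; o[:,420:]=b; cv2.imwrite("pics/rel.png",o)
E
```

```text
25.65 [-3.38  1.35 93.69] [-0.21 -2.61 -0.24] [ 0.3 -1.4 -0.7] [-0.13 -0.05 -0.04] 24.02963230396584
```

View pics/rel.png

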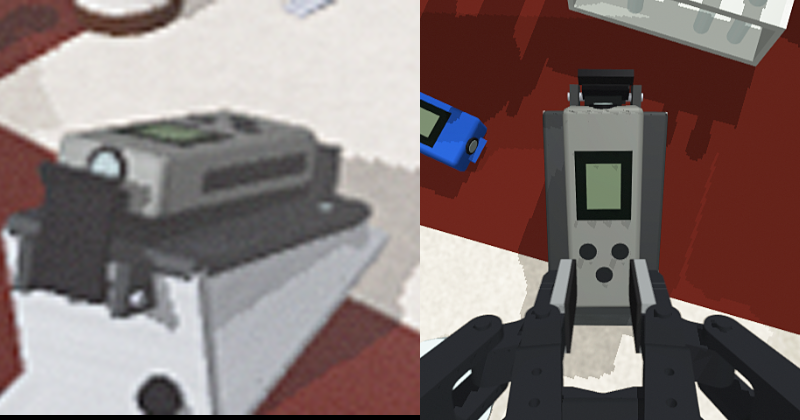

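The docking looks right. In the side view the case lies along the bed with its lens at the hook, and in the wrist view it is centred between the deck edges with the foot end under the lip block. Next I go above the lens end with the fingers shut.

```bash
cat >> bed.py <<'E'
def tcpbed(q,s=None):
    s=s or arm.state(); B=bedR(q[2]); return B.inv().apply(s["ee_pos"]-[q[0],q[1],34]).round(2), B.inv().apply(s["ft_force"]).round(1), s["time_s"]
E
python3 - <<'E'
from bed import *
q=np.load("q.npy"); print(tcpbed(q))
plan(W(q,(142,0.3,40)),bedR(q[2])*R.from_euler('x',180,degrees=True),6)
E
```

```text
(array([78.22,  1.28, 99.13]), array([-0.4, -0. ,  0.6]), 25.75)
[ [10.17, 0.1, 10.33] mm [0.0004, -0.0077, -0.0007] ]
[ [10.24, 0.11, 10.26] mm [0.0004, -0.0077, -0.0007] ]
[ [10.32, 0.12, 10.18] mm [0.0004, -0.0077, -0.0007] ]
[ [10.4, 0.13, 10.1] mm [0.0004, -0.0077, -0.0007] ]
[ [10.48, 0.14, 10.02] mm [0.0004, -0.0077, -0.0007] ]
[ [10.55, 0.15, 9.94] mm [0.0004, -0.0077, -0.0007] ]
```

{"name": "carry_out", "arguments": {
  "series": [
    [[1.5, 0, 0.5], [0.0004, -0.0077, -0.0007], 1],
    [[1.6, 0, 0.5], [0.0004, -0.0077, -0.0007], 1],
    [[1.6, 0, 1], [0.0004, -0.0077, -0.0007], 1],
    [[1.3, 0, 1.3], [0.0004, -0.0077, -0.0007], 1],
    [[0.2, 0.05, 1.3], [0.0004, -0.0077, -0.0007], 1],
    [[0, 0.02, 1.3], [0.0004, -0.0077, -0.0007], 1],
    [[0, 0, 0], [0, 0, 0], 1],
    [[0, 0, 0], [0, 0, 0], 1]
  ]
}}

```text
time_s: 26.75
ee_pos: [484.5, 227.7, 132.7]
orientation: [179.9, -25.0, 106.1]
ft_force: [0.3, 0.1, -0.1]
grip_width: 0.3
```

Run:
```python
from bed import *
print(tcpbed(np.load("q.npy")),arm.state()["grip_width"])
```

```text
(array([141.13,  -0.35,  43.1 ]), array([ 0. , -0.3, -0.1]), 26.75) 0.28321584095225905
```

{"name": "carry_out", "arguments": {
  "series": [
    [[0, 0, 0.4], [0, 0, 0], 1],
    [[0, 0, 0.3], [0, 0, 0], 1],
    [[0, 0, 0.2], [0, 0, 0], 1],
    [[0, 0, 0.1], [0, 0, 0], 1],
    [[0, 0, 0.1], [0, 0, 0], 1],
    [[0, 0, 0], [0, 0, 0], 1]
  ]
}}

```text
time_s: 27.5
ee_pos: [483.1, 232.5, 122.8]
orientation: [179.9, -25.0, 106.2]
ft_force: [0.4, 1.1, 0.1]
grip_width: 0.1
```

{"name": "carry_out", "arguments": {
  "series": [
    [[0, 0, 0.05], [0, 0, 0], 1],
    [[0, 0, 0.05], [0, 0, 0], 1],
    [[0, 0, 0.05], [0, 0, 0], 1],
    [[0, 0, 0], [0, 0, 0], 1]
  ]
}}

```text
time_s: 28.0
ee_pos: [483.3, 233.1, 121.9]
orientation: [179.9, -25.0, 106.2]
ft_force: [0.2, -2.6, 5.9]
grip_width: 0.1
```

Run:
```python
from bed import *
print(tcpbed(np.load("q.npy")))
```

```text
(array([141.53,  -0.64,  31.03]), array([0.2, 0.5, 6.4]), 28.0)
```

Contact at z=31.0 with 6 N, so home should be near z≈26. Pressing in small steps.

{"name": "carry_out", "arguments": {
  "series": [
    [[0, 0, 0.05], [0, 0, 0], 1],
    [[0, 0, 0.05], [0, 0, 0], 1],
    [[0, 0, 0], [0, 0, 0], 1]
  ]
}}

```text
time_s: 28.38
ee_pos: [483.4, 233.5, 121.3]
orientation: [179.8, -25.0, 106.2]
ft_force: [0.1, -1.8, 7.3]
grip_width: -0.1
```

{"name": "carry_out", "arguments": {
  "series": [
    [[0, 0, 0.04], [0, 0, 0], 1],
    [[0, 0, 0.04], [0, 0, 0], 1],
    [[0, 0, 0], [0, 0, 0], 1]
  ]
}}

```text
time_s: 28.75
ee_pos: [483.5, 233.9, 120.8]
orientation: [179.8, -25.0, 106.2]
ft_force: [0.3, -3.0, 9.9]
grip_width: 0.2
```

Run:
```python
from bed import *
print(tcpbed(np.load("q.npy")))
```

```text
(array([141.71,  -1.08,  29.72]), array([ 1.6,  0.6, 10.2]), 28.75)
```

{"name": "carry_out", "arguments": {
  "series": [
    [[0, 0, 0.04], [0, 0, 0], 1],
    [[0, 0, 0.04], [0, 0, 0], 1],
    [[0, 0, 0], [0, 0, 0], 1]
  ]
}}

```text
time_s: 29.12
ee_pos: [483.6, 234.3, 120.3]
orientation: [179.8, -25.0, 106.2]
ft_force: [-0.8, -1.7, 12.3]
grip_width: 0.4
```

{"name": "carry_out", "arguments": {
  "series": [
    [[0, 0, 0.04], [0, 0, 0], 1],
    [[0, 0, 0.04], [0, 0, 0], 1],
    [[0, 0, 0], [0, 0, 0], 1]
  ]
}}

```text
time_s: 29.5
ee_pos: [483.6, 234.6, 119.7]
orientation: [179.7, -25.0, 106.2]
ft_force: [-0.3, -4.1, 13.1]
grip_width: -0.2
```

Run:
```python
from bed import *
print(tcpbed(np.load("q.npy")))
```

```text
(array([141.88,  -1.39,  28.43]), array([ 2.1,  1.4, 13.5]), 29.5)
```

{"name": "carry_out", "arguments": {
  "series": [
    [[0, 0, 0.04], [0, 0, 0], 1],
    [[0, 0, 0.04], [0, 0, 0], 1],
    [[0, 0, 0], [0, 0, 0], 1]
  ]
}}

```text
time_s: 29.88
ee_pos: [482.5, 234.8, 117.8]
orientation: [179.9, -25.0, 106.2]
ft_force: [-0.5, 0.4, -0.0]
grip_width: -0.1
```

Run:
```python
from bed import *
print(tcpbed(np.load("q.npy")))
```

```text
(array([141.49,  -0.38,  26.5 ]), array([ 0.4,  0.3, -0.2]), 29.875)
```

The force climbed to 13 N and then dropped to zero with the fingertips at z=26.5, so the catch snapped over. I stop pressing and retract.

{"name": "carry_out", "arguments": {
  "series": [
    [[0, 0, -0.5], [0, 0, 0], 1],
    [[0, 0, -2], [0, 0, 0], 1],
    [[0, 0, -4], [0, 0, 0], 1],
    [[0, 0, -5], [0, 0, 0], 1],
    [[0, 0, -3], [0, 0, 0], 1],
    [[0, 0, 0], [0, 0, 0], 1],
    [[0, 0, 0], [0, 0, 0], 1]
  ]
}}

```text
time_s: 30.75
ee_pos: [498.6, 176.1, 248.1]
orientation: [-180.0, -25.0, 106.1]
ft_force: [-0.2, 0.2, -0.9]
grip_width: 0.0
```

Run:
```python
from bed import *
q=np.load("q.npy"); print(tcpbed(q))
# numeric check without viewing: display centre in side camera, before (resting on hook) / now vs. model
sd=vision.read_camera("side"); t=vision.read_camera("top")
def green(im):
    h=cv2.cvtColor(im,cv2.COLOR_RGB2HSV); m=cv2.inRange(h,(30,30,60),(80,255,220)); n,l,st,ce=cv2.connectedComponentsWithStats(m)
    return [(st[i,4],ce[i].round(1).tolist()) for i in range(1,n) if st[i,4]>15]
def W2(p): return W(q,np.array(p)+[0.5,0.3,-1.0])
# display centre in therm frame from w5 tool coords: x ~23.4+2.7, z 26
for tilt in (0,2.1):
    p=R.from_euler('y',-tilt,degrees=True).apply([79+26.1,0,26]); print(tilt,proj(sd,W2(p)).round(1),proj(t,W2(p)).round(1))
print("side",green(sd["color"])); print("top",green(t["color"]))
# bystanders: change between first and present top/side image away from the arm, cradle and old thermometer spot
for n,cur in(("top",t),("side",sd)):
    a=cv2.imread(f"pics/{n}0.png")[:,:,::-1]; d=(cv2.absdiff(a,cur["color"]).max(2)>45).astype(np.uint8); d=cv2.morphologyEx(d,cv2.MORPH_OPEN,np.ones((3,3)))
    N,l,st,ce=cv2.connectedComponentsWithStats(d); print(n,[st[i].tolist() for i in range(1,N) if st[i,4]>25])
```

```text
(array([141.4 ,   0.45, 170.27]), array([-0.1,  0.1, -0.9]), 30.75)
0 [239.3 286.5] [234.9 228. ]
2.1 [239.8 284.4] [235.7 227.6]
side [(np.int32(36), [237.5, 285.3]), (np.int32(156), [303.8, 362.5])]
top [(np.int32(45), [231.1, 228.5]), (np.int32(128), [530.1, 244.5]), (np.int32(114), [228.0, 300.2]), (np.int32(134), [447.9, 332.1])]
top [[126, 161, 190, 319, 25258], [331, 214, 39, 60, 1393], [230, 218, 45, 27, 687], [214, 223, 18, 19, 215], [235, 247, 12, 6, 46], [312, 339, 116, 102, 7653], [522, 340, 90, 97, 3285], [366, 381, 201, 99, 10807], [461, 385, 38, 18, 231], [274, 388, 7, 5, 31], [346, 389, 8, 8, 53], [282, 391, 6, 9, 34], [297, 391, 9, 13, 61], [321, 409, 6, 22, 104], [289, 432, 27, 26, 486], [354, 457, 11, 23, 131]]
side [[214, 0, 211, 201, 18997], [454, 0, 13, 4, 45], [480, 0, 114, 203, 12541], [458, 23, 4, 9, 27], [444, 63, 13, 9, 104], [434, 130, 14, 8, 97], [392, 157, 40, 119, 2606], [523, 185, 7, 21, 95], [595, 190, 45, 107, 3089], [233, 198, 9, 11, 69], [426, 204, 9, 18, 144], [556, 219, 15, 10, 110], [564, 253, 6, 14, 54], [307, 254, 71, 27, 1331], [571, 264, 7, 13, 56], [434, 272, 68, 73, 1188], [221, 280, 31, 13, 251], [492, 287, 83, 38, 654], [484, 289, 6, 5, 28], [230, 294, 8, 11, 73], [463, 294, 6, 6, 30], [510, 337, 11, 30, 113]]
```

Run:
```python
from bed import *
def g(im):
    h=cv2.cvtColor(im,cv2.COLOR_RGB2HSV); m=cv2.inRange(h,(30,30,60),(80,255,220)); n,l,st,ce=cv2.connectedComponentsWithStats(m); i=1+np.argmax(st[1:,4]); return ce[i],st[i,4]
r=cv2.imread("pics/rel.png")[:415,:420,::-1].copy(); sd=vision.read_camera("side")["color"]
a=cv2.resize(sd[255:345,190:320],(600,415),interpolation=cv2.INTER_CUBIC)[:,60:480].copy()
print("before",g(r),"after",g(a),"scale 4.6 px/px")
d,_=cv2.phaseCorrelate(np.float32(cv2.cvtColor(r,cv2.COLOR_RGB2GRAY))[110:220,60:320],np.float32(cv2.cvtColor(a,cv2.COLOR_RGB2GRAY))[110:220,60:320]); print("shift",d)
# local template match: lens end vs foot end
for n,(x,y,w,h) in dict(lens=(70,135,80,60),foot=(230,130,90,50),deck=(200,230,150,60)).items():
    R_=cv2.matchTemplate(a[y-20:y+h+20,x-20:x+w+20],r[y:y+h,x:x+w],cv2.TM_CCOEFF_NORMED); _,v,_,l=cv2.minMaxLoc(R_); print(n,l[0]-20,l[1]-20,round(v,3))
```

```text
before (array([170.57971014, 132.58985507]), np.int32(690)) after (array([165.250342  , 142.38303694]), np.int32(731)) scale 4.6 px/px
shift (-0.032758706742441746, 0.07096478157370711)
lens -12 0 0.583
foot 0 4 0.907
deck 0 0 0.996
```

The display dropped 2.1 px in the side view, which is what going from "resting on the hook" to home predicts, and the deck did not move. Nothing is touching the robot, so I'm handing in.

```bash
python3 -c "
from plant import workorder, arm
print(arm.state()['ft_force']); print(workorder.close_job())"
```

```text
[ 0.38614988  0.98292108 -0.14305848]
the job is handed in; nothing more can be done
None
```

The job is handed in at about 31 s of the 67 s allowed: the grey thermometer has read the large brown bottle and is docked with its catch snapped.

- **Reading:** I held the lens about 99 mm from the glass for about 2.5 s. By calculation the line of sight passed 1–2 mm from the bottle's middle; the bottle itself was outside the wrist camera's view.
- **Docking:** My first try put the foot on a cheek, 6 mm short, because I had misread the lip edge in the picture. Swinging the head down there pushed back with about 20 N on the thermometer. I backed out, refitted the cradle position, felt sideways into the mouth and reached the stop at about 13 N. Then I lowered the head and let go.
- **Catch:** Pressing on the lens end, the force rose to about 13.5 N and fell to zero as the catch snapped. I stopped pushing and retracted at once.

**Last checks:**
- The display dropped 2.1 px in the side view, as expected on reaching home, while the deck did not move.
- The wrist force read about zero and the arm was clear of everything.
- A before-and-after comparison of the top and side pictures showed changes only around the arm, the cradle and the thermometer's old spot. Where the arm or its shadow covered the bench, that comparison could not tell.
- One check was weak: matching the lens end in the side view scored only 0.58, so it neither confirms nor contradicts the docking. I did not view a close picture after the snap, because the 12 viewings were used up.

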